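# Free the ratchet pawl and let the mushroom drying screen down

## Task

The mushroom drying screen is held tilted by its ratchet. Take the blue-handled rod, put its metal end under the red tab of the pawl and flick the tab up well clear of the teeth, touching pawl and screen with nothing but the rod; the pawl stays up and the screen sinks flat by itself. Then lay the rod back down on the bench without dropping it, and leave the knife and the brush where they lie.

Things in the scene. Friction and masses are not known exactly. Their poses are not given: they have to be found in the camera images.
- rod_grip (a point): Loose lifting rod lying on the bench: blue square handle 90 x 24 wide x 36 high mm, aluminium round shank 12 mm thick and 110 mm long out of its front end on the same centre line; 0.12 kg. Point: where to grip (near its centre of mass), on the centre line, 18 mm above the bench. x points to the shank's tip, 130 mm away; the handle's front end is 20 mm ahead, its back end 70 mm behind.
- pawl_tab (a point): Pawl's red tab: level bar 105 (x) x 40 (y) x 12 mm, underside 144 mm above the bench. Point: on its underside, mid-width, 25 mm from the free end. Axes (turn with the pawl): x to the pivot pin 155 mm off, y to the screen, z up. Below it is free to 22 mm above the bench, for 100 mm either side in y and 25 mm in x; the -y side is open. The toothed wheel (radius 50) has its axis at x +80, z -54.
- pawl (a joint): Pawl angle (rad): 0 engaged in the wheel's teeth, nose out of them from about 0.1, well clear above 0.25, stop at 1.0. Its stiff pivot (level, along y) keeps it where it is left; lifting at the tab takes about 1 to 4 N. Raising the pawl_tab point by 40 mm gives about 0.25, by 60 mm about 0.4.
- screen (a joint): Tilt of the screen (rad), 0 flat, about 0.38 while the pawl holds it. Wooden frame 345 x 290 mm with dark sheet and mushroom slices, hinged at its near edge 90 mm above the bench; it starts 40 mm to +y and 95 mm to +x of pawl_tab. Once freed it sinks flat by its own weight, slowed by a damper, in about 2 to 3 s.
- knife: Bystander: loose knife lying flat, dark brown handle 100 x 20 x 16 mm, blade 85 mm; origin underneath near its middle, x towards the blade.
- brush: Bystander: loose brush lying flat, pale wooden handle, 205 mm long, 34 mm wide, 14 mm high; origin underneath near its middle, x towards the dark bristles.
Things that resemble listed ones, but are neither listed nor needed, are in the scene too. Of the things that look like the part that bears rod_grip, the largest one is meant.

How it is judged:
By the outcome, as a careful person would: the job done as asked, in the order asked, and still so for the second after the job is handed in, with the robot touching nothing.
It also fails if it takes over 48 s, if anything falls off the work surface, if the arm or the gripper's body presses on something with over 40 N, if the wrist force passes 120 N, or if a joint passes its speed limit or range.

## Robot

A 6-joint arm with a two-finger parallel gripper is mounted at the origin on the work surface. World frame = base frame: x ahead of the robot, y to its left, z up, the work surface at z = 0. Lengths are in m, angles in rad, forces in N, time in s.
With the tool pointing down it reaches from about 0.35 to 0.975 m from the base axis. Payload 4.9 kg.
Tool frame: the origin (TCP) lies at the very end of the fingers, on their centre line; the grasp point (between the pads) lies behind it (manip.pinch_z is the y of the grasp point in the tool frame, in m); y points along the fingers, x is the direction in which the jaws open and shut, and the axes are right-handed (so a half turn about y gives the same grasp; the last joint's range is limited). The gripper opens to 85 mm and grips with 20 to 120 N. Pads are 22 mm wide; open, the fingers measure 114 mm over their backs; the gripper's body (76 mm by 85 mm) begins 54 mm behind the grasp point. The pads swing forward as they close: fully open they stand 13 mm farther back than shut.
Start: joints at [1.045, 0.053, 1.613, -0, 1.476, -0.119], TCP at [0.247, 0.574, 0.231] pointing down, gripper open.
Joint ranges: [-3.01, 3.01], [-1.01, 2.22], [0.06, 2.58], [-1.02, 4.17], [0.09, 2.62], [-3.14, 3.14]. Speed limits (rad/s): [2.57, 2.57, 3.14, 3.14, 3.14, 3.14].

## Interface

Orientations are given as a unit quaternion [w, x, y, z].
In Python, from plant import manip gives the robot as it stands.
- The arm moves only by the tool drive_tool, never from a script. Its argument "motion" is a list of rows, each a list of 3 entries, a list of its own where there are three numbers: the shift along the tool's x, y, z in units of 25 mm (1.0 is 25 mm), then the turn, a rotation vector about the tool's x, y, z in units of 5 degrees (1.0 is 5 degrees), then the closure, from -1 (fully open) to 1 (shut). A call has 1 to 12 rows; each row shifts and turns the commanded pose from where the row before left it, along the tool's axes as they then stand; what a row does not reach is not made up. A row lasts 1/10 s, in which the tool goes at most 50 mm and 8.59 degrees, less where a joint would pass 70% of its speed; a pose out of reach is approached as far as the arm can. A call is refused whole if a number of a shift passes 1 or a number of a turn 1, either way. A call with a gripper value outside its range is refused whole. The fingers move at their own pace and stop on an object; the grip force is fixed at half the most. Time passes only in rows, so rows that do not move let the fingers close. It gives the time, the measured TCP pose, the force and the opening at its end, in the units of the state.
- manip.state(): the state, without advancing time (a new reading comes with each control period).
- manip.grab_frame(name): name is "scene" or "top" or "wrist"; returns a dict with "img" (400x640x3 uint8, blue, green, red), "range_z" (400x640 float32, m along the optical axis (not along the pixel's ray), 0 where there is no reading), "camera_matrix" (3x3 intrinsics, pixels), "world_from_camera" (4x4, takes a point from camera to world coordinates); the wrist camera has in their place "T_tool_cam" (4x4, takes a point from camera to tool coordinates, whose origin is the TCP and whose axes are the tool frame's). Camera axes: x right, y down, z forward; pixel columns grow to the right and rows downward; lengths in m; the calibration is good to about 2 mm. The wrist camera is an equidistant fisheye: a pixel r from the principal point sees the ray r / f radians off the axis. A picture is of the moment at which its call begins: read the wrist's pose just before it.
- manip.job_done(): hands the job in, once; it reports no verdict.
The state is a dict: "time": time; "joint_pos": joint angles; "joint_vel": joint speeds; "joint_efforts": joint torques, N m; "tool_pos": TCP position; "tool_rot": TCP orientation; "contact_force": force on the tool from outside, world axes, zero at the start; "ft_torque": the same for the moment, N m; "gripper_width": opening from 0.0 (shut) to 1.0 (fully open).
Only numpy, scipy, OpenCV 4.12 (cv2) and the standard library are available. Lean on these libraries where they do the work, as an engineer would, in place of code of your own. Each camera call takes 0.05 s, during which the arm holds its last target. There are 200 camera calls.

## Working session

There is one attempt and no reset: what is moved stays moved. The work goes in short steps, Python scripts to look and compute and a tool call to move; the robot and the scene stay as the last step left them, time stands still between calls to the robot, and variables do not carry over. Pictures are saved under pics/ and viewed, about 8 in all and at most 12, crops included, and the job is handed in when it is done.

Besides the shell and the picture viewer there is one more tool, called after "Call:" as name(argument=value, ...) on one line, values as JSON. drive_tool: Moves the arm, as the interface text tells. Its arguments: {"type":"object","properties":{"motion":{"type":"array","items":{"type":"array"}}},"required":["motion"]}

```bash
ls; mkdir -p pics
cat > h.py <<'E'
import numpy as np, cv2
from scipy.spatial.transform import Rotation as R
from plant import manip
def rot(q): return R.from_quat([q[1],q[2],q[3],q[0]])
def world(f,u,v):  # from depth
    K=f["camera_matrix"];z=f["range_z"][int(v),int(u)]
    p=np.array([(u-K[0,2])/K[0,0]*z,(v-K[1,2])/K[1,1]*z,z,1]); return (f["world_from_camera"]@p)[:3]
def cloud(f):
    K=f["camera_matrix"];z=f["range_z"];v,u=np.mgrid[:z.shape[0],:z.shape[1]]
    P=np.stack([(u-K[0,2])/K[0,0]*z,(v-K[1,2])/K[1,1]*z,z,np.ones_like(z)],-1)@f["world_from_camera"].T
    return P[...,:3]
def plane(f,u,v,h):  # ray to plane z=h
    K=f["camera_matrix"];T=f["world_from_camera"];d=T[:3,:3]@np.array([(u-K[0,2])/K[0,0],(v-K[1,2])/K[1,1],1]);o=T[:3,3]
    return o+d*(h-o[2])/d[2]
E
python3 - <<'E'
from h import *
s=manip.state();print(s["time"],s["tool_pos"],s["tool_rot"],s["gripper_width"],manip.pinch_z)
print(rot(s["tool_rot"]).as_matrix().round(3))
for n in("scene","top"):
    f=manip.grab_frame(n);cv2.imwrite(f"pics/{n}0.png",f["img"]);np.savez(f"pics/{n}0.npz",**f)
    print(n,f["world_from_camera"].round(3).tolist(),f["camera_matrix"].tolist())
E
```

```text
pics
0.0 [0.24696734 0.57346373 0.23006563] [-0.59036418  0.59100297  0.38805971 -0.38935239] 0.9991575301730508 -0.0187
[[ 0.396 -0.001 -0.918]
 [ 0.918 -0.002  0.396]
 [-0.002 -1.     0.   ]]
scene [[0.789, 0.496, -0.362, 0.807], [0.614, -0.646, 0.453, -0.553], [-0.009, -0.58, -0.815, 0.874], [0.0, 0.0, 0.0, 1.0]] [[424.86899573415513, 0.0, 323.74785548388223], [0.0, 424.86899573415513, 203.03121063107304], [0.0, 0.0, 1.0]]
top [[0.012, -0.984, 0.177, 0.288], [-1.0, -0.012, -0.003, -0.115], [0.005, -0.177, -0.984, 0.962], [0.0, 0.0, 0.0, 1.0]] [[429.96474276099696, 0.0, 320.94648181879245], [0.0, 429.96474276099696, 196.824440424945], [0.0, 0.0, 1.0]]
```

```bash
cd pics; ls
```

```text
scene0.npz
scene0.png
top0.npz
top0.png
```

View pics/scene0.png

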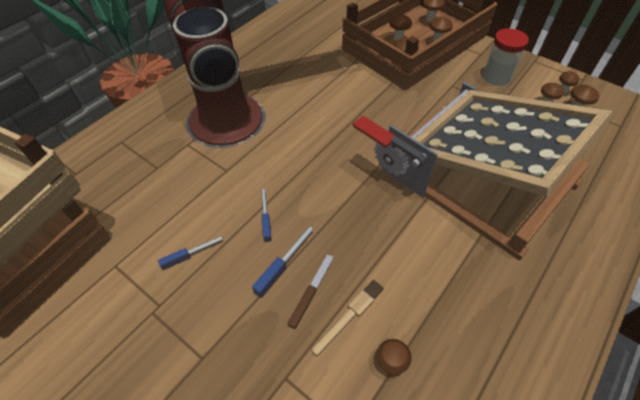

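View pics/top0.png

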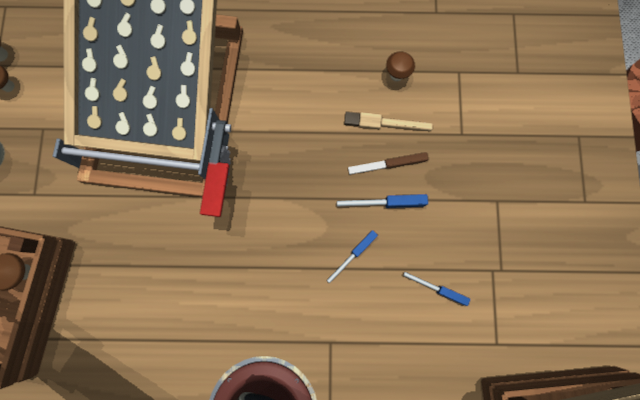

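The scene view shows three blue-handled rods: A (283,262), B (266,225) and C (190,251). In the top view they are A (382,202), B (352,256) and C (437,289). A is the largest, so it fits the description. The red tab is at (373,131) in scene and (214,190) in top. The knife and brush lie just ahead of A.

```bash
cat > m.py <<'E'
from h import *
F={n:dict(np.load(f"pics/{n}0.npz")) for n in("scene","top")}
for n,f in F.items():
    C=cloud(f);hsv=cv2.cvtColor(f["img"],cv2.COLOR_BGR2HSV)
    for nm,lo,hi in(("blue",(105,120,50),(125,255,255)),("red",(0,200,110),(6,255,255))):
        m=cv2.inRange(hsv,lo,hi);k,l,st,ce=cv2.connectedComponentsWithStats(m)
        for i in range(1,k):
            if st[i,4]<60: continue
            P=C[l==i];(c,wh,a)=cv2.minAreaRect(np.argwhere(l==i)[:,::-1].astype(np.float32))
            print(n,nm,"px",ce[i].round(1),"area",st[i,4],"boxpx",np.round(wh,1),"med",np.median(P,0).round(4),"z5,95",np.percentile(P[:,2],[5,95]).round(4))
            if nm=="red":
                Q=P[abs(P[:,2]-np.percentile(P[:,2],80))<.006]
                print("  top-face:",cv2.minAreaRect(Q[:,:2].astype(np.float32)),cv2.boxPoints(cv2.minAreaRect(Q[:,:2].astype(np.float32))).round(4).tolist(),np.median(Q[:,2]))
            elif st[i,4]>450 or n=="top":
                Q=P[P[:,2]>np.percentile(P[:,2],80)-.004]
                print("  top-face:",cv2.minAreaRect(Q[:,:2].astype(np.float32)),cv2.boxPoints(cv2.minAreaRect(Q[:,:2].astype(np.float32))).round(4).tolist(),np.median(Q[:,2]))
f=F["top"]
for u,v in((337,204),(345,203.5),(365,203),(384,202)):print("shank",plane(f,u,v,.018).round(4))
a=cv2.resize(F["scene"]["img"][170:370,150:410],None,fx=3,fy=3)[:600,:780]
cv2.imwrite("pics/crop.png",a)
E
python3 m.py
```

```text
scene blue px [265.8 225.4] area 113 boxpx [21.2  5.3] med [ 0.3622 -0.2163  0.0256] z5,95 [0.0233 0.0278]
scene blue px [172.5 256.5] area 117 boxpx [ 4.3 28.2] med [ 0.2509 -0.4061  0.0259] z5,95 [0.0239 0.0285]
scene blue px [268.1 274.7] area 307 boxpx [ 8.2 38.3] med [ 0.4556 -0.311   0.0349] z5,95 [0.032  0.0375]
top blue px [406.7 200.6] area 459 boxpx [11.5 40.2] med [ 0.4484 -0.3057  0.035 ] z5,95 [0.0191 0.0378]
  top-face: ((0.3930659294128418, -0.219621479511261), (0.05845297500491142, 0.2908077538013458), 33.5456428527832) [[0.28839999437332153, -0.11460000276565552], [0.44909998774528503, -0.3569999933242798], [0.49779999256134033, -0.3246999979019165], [0.33709999918937683, -0.08229999989271164]] 0.03547035405036819
top blue px [364.2 243.3] area 225 boxpx [ 7.4 29.9] med [ 0.3558 -0.2121  0.026 ] z5,95 [0.023  0.0284]
  top-face: ((0.3280842900276184, -0.1795811951160431), (0.021975455805659294, 0.15075725317001343), 39.72811508178711) [[0.27149999141693115, -0.12860000133514404], [0.3677999973297119, -0.24459999799728394], [0.3847000002861023, -0.2304999977350235], [0.28839999437332153, -0.11460000276565552]] 0.02611761924473649
top blue px [453.8 295.7] area 252 boxpx [31.7  8. ] med [ 0.2458 -0.4026  0.0257] z5,95 [0.0224 0.0282]
  top-face: ((0.2709648013114929, -0.27612245082855225), (0.32376569509506226, 0.027605632320046425), 78.98133087158203) [[0.226500004529953, -0.4323999881744385], [0.25360000133514404, -0.4377000033855438], [0.3154999911785126, -0.11990000307559967], [0.28839999437332153, -0.11460000276565552]] 0.02597763362658334
shank [ 0.4422 -0.1533  0.018 ]
shank [ 0.4436 -0.1711  0.018 ]
shank [ 0.4453 -0.2156  0.018 ]
shank [ 0.448 -0.258  0.018]
```

View pics/crop.png

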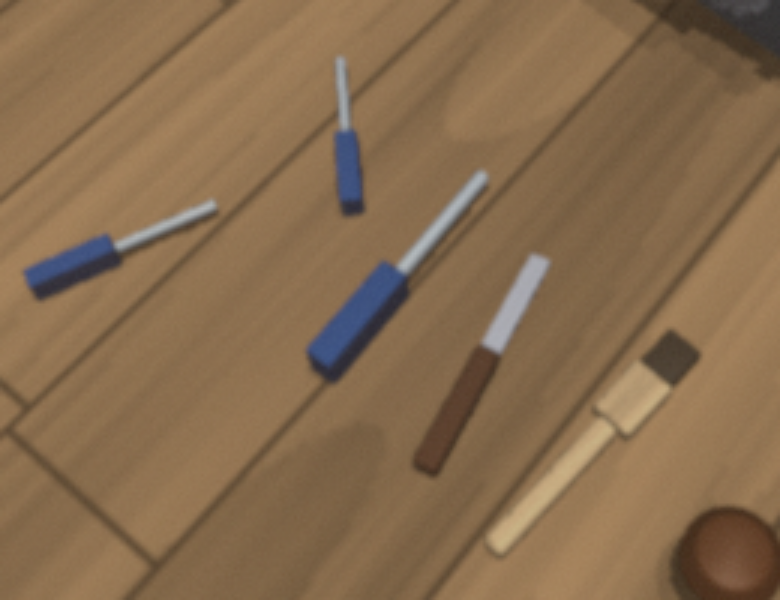

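The enlarged crop confirms rod A (mid-picture, handle at about (358,320)). Its handle is the longest and thickest: 40 px against 30 px in top, with its top at z≈0.036 against 0.026. Next I refine the rod axis and the tab, filtering out empty depth.

```bash
cat > m2.py <<'E'
from h import *
F={n:dict(np.load(f"pics/{n}0.npz")) for n in("scene","top")}
def pca(P):
    c=P.mean(0);w,v=np.linalg.eigh(np.cov((P-c).T));return c,v[:,-1]
for n,f in F.items():
    C=cloud(f);ok=f["range_z"]>0;hsv=cv2.cvtColor(f["img"],cv2.COLOR_BGR2HSV)
    m=cv2.inRange(hsv,(105,120,50),(125,255,255));k,l,st,ce=cv2.connectedComponentsWithStats(m)
    i=1+np.argmax(st[1:,4]);P=C[(l==i)&ok];P=P[(P[:,2]>.03)&(P[:,2]<.045)]
    print(n,"handle top",cv2.minAreaRect(P[:,:2].astype(np.float32)),"z",np.median(P[:,2]))
    print("  box",cv2.boxPoints(cv2.minAreaRect(P[:,:2].astype(np.float32))).round(4).tolist())
    r=cv2.inRange(hsv,(0,150,90),(9,255,255))|cv2.inRange(hsv,(172,150,90),(180,255,255))
    k,l,st,ce=cv2.connectedComponentsWithStats(r)
    for i in range(1,k):
        if st[i,4]<150: continue
        P=C[(l==i)&ok]
        print(n,"red",ce[i].round(1),st[i,4],np.median(P,0).round(4),np.percentile(P[:,2],[2,50,98]).round(4))
        zt=np.median(P[P[:,2]>.14][:,2]) if (P[:,2]>.14).any() else 0
        Q=P[abs(P[:,2]-zt)<.006]
        if len(Q)>50:
            b=cv2.minAreaRect(Q[:,:2].astype(np.float32));print("  ",b,zt,cv2.boxPoints(b).round(4).tolist())
# shank: bright low-saturation pixels in bench region near rod
f=F["top"];C=cloud(f);hsv=cv2.cvtColor(f["img"],cv2.COLOR_BGR2HSV)
m=cv2.inRange(hsv,(0,0,120),(180,60,255));m[:190]=0;m[215:]=0;m[:,:325]=0;m[:,400:]=0
q=np.argwhere(m>0);W=np.array([plane(f,u,v,.022) for v,u in q]);c,d=pca(W[:,:2])
print("shank",len(q),c,d,np.degrees(np.arctan2(d[1],d[0])),W[:,1].min(),W[:,1].max(),"u",q[:,1].min(),q[:,1].max())
f=F["scene"];hsv=cv2.cvtColor(f["img"],cv2.COLOR_BGR2HSV);m=cv2.inRange(hsv,(0,0,120),(180,60,255));m[:222]=0;m[262:]=0;m[:,:280]=0;m[:,314:]=0
q=np.argwhere(m>0);W=np.array([plane(f,u,v,.022) for v,u in q]);c,d=pca(W[:,:2]);print("shank scene",len(q),c,d,W[np.argmax(W[:,1])])
E
python3 m2.py
```

```text
scene handle top ((0.455580472946167, -0.3094235360622406), (0.020479846745729446, 0.0843566507101059), 2.1398322582244873) z 0.034931955682282356
  box [[0.4438000023365021, -0.2676999866962433], [0.44690001010894775, -0.35199999809265137], [0.4674000144004822, -0.35120001435279846], [0.4641999900341034, -0.2669000029563904]]
scene red [511.8  37.5] 487 [0.5501 0.6582 0.1385] [-0.3017  0.1385  0.1411]
   ((0.5505411624908447, 0.6569189429283142), (0.08842778205871582, 0.09153138846158981), 21.72216796875) 0.14052931058089158 [[0.4925000071525574, 0.6830999851226807], [0.5264000296592712, 0.5979999899864197], [0.6086000204086304, 0.6308000087738037], [0.5746999979019165, 0.7157999873161316]]
scene red [373.4 130.1] 537 [0.4501 0.0844 0.1548] [-0.0002  0.1548  0.1574]
   ((0.4505504071712494, 0.08612972497940063), (0.041760824620723724, 0.1048457995057106), 84.15262603759766) 0.15488081025290346 [[0.39629998803138733, 0.07069999724626541], [0.5005999803543091, 0.05999999865889549], [0.504800021648407, 0.10159999877214432], [0.40049999952316284, 0.11219999939203262]]
top handle top ((0
[... 230 characters left out ...]
389999985694885, -0.34940001368522644], [0.45980000495910645, -0.26080000400543213]]
top red [214.  189.3] 1108 [0.4457 0.0874 0.1552] [0.1504 0.1552 0.1582]
   ((0.44809940457344055, 0.08834358304738998), (0.039978303015232086, 0.10478749126195908), 83.95103454589844) 0.15523779629299939 [[0.3939000070095062, 0.07400000095367432], [0.49810001254081726, 0.06289999932050705], [0.5023000240325928, 0.10270000249147415], [0.39809998869895935, 0.1137000024318695]]
shank 256 [ 0.44692911 -0.20775626] [-0.04543473  0.99896731] 92.60411490917357 -0.2687322939717484 -0.15307064739164405 u 337 389
shank scene 209 [ 0.44969533 -0.2070659 ] [-0.04126429  0.99914827] [ 0.44744518 -0.15295687  0.022     ]
```

Call:
drive_tool(motion=[[[0,-1,0],[0,1,0],-1],[[0,-1,0],[0,1,0],-1],[[0,-1,0],[0,1,0],-1],[[0,-1,0],[0,1,0],-1],[[0,0,0],[0,1,0],-0.2],[[0,0,0],[0,1,0],-0.2],[[0,0,0],[0,1,0],-0.2],[[0,0,0],[0,1,0],-0.2],[[0,0,0],[0,1,0],-0.2],[[0,0,0],[0,1,0],-0.2],[[0,0,0],[0,1,0],-0.2],[[0,0,0],[0,1,0],-0.2]])

```text
time: 1.3
tool_pos: [0.2472, 0.5737, 0.3305]
tool_rot: [-0.706, 0.706, 0.04, -0.04]
contact_force: [-0.6, -0.7, -0.2]
gripper_width: 0.599
```

Call:
drive_tool(motion=[[[0,0,0],[0,0.8,0],-0.2],[[1,0,-1],[0,0,0],-0.2],[[1,0,-1],[0,0,0],-0.2],[[1,0,-1],[0,0,0],-0.2],[[1,0,-1],[0,0,0],-0.2],[[1,0,-1],[0,0,0],-0.2],[[1,0,-1],[0,0,0],-0.2],[[0.6,0,-1],[0,0,0],-0.2],[[0,0,-1],[0,0,0],-0.2],[[0,0,-1],[0,0,0],-0.2],[[0,0,-1],[0,0,0],-0.2],[[0,0,-1],[0,0,0],-0.2]])

```text
time: 2.5
tool_pos: [0.4248, 0.3059, 0.3306]
tool_rot: [-0.707, 0.707, 0.016, -0.017]
contact_force: [0.4, -0.1, -0.3]
gripper_width: 0.601
```

Call:
drive_tool(motion=[[[0,0,-1],[0,0,0],-0.2],[[0,0,-1],[0,0,0],-0.2],[[0,0,-1],[0,0,0],-0.2],[[0,0,-1],[0,0,0],-0.2],[[0,0,-1],[0,0,0],-0.2],[[0,0,-1],[0,0,0],-0.2],[[0,0,-1],[0,0,0],-0.2],[[0,0,-1],[0,0,0],-0.2],[[0,0,-1],[0,0,0],-0.2],[[0,0,-1],[0,0,0],-0.2],[[0,0,-1],[0,0,0],-0.2],[[0,0,-1],[0,0,0],-0.2]])

```text
time: 3.7
tool_pos: [0.4388, 0.0064, 0.3308]
tool_rot: [0.707, -0.707, -0.016, 0.017]
contact_force: [0.2, -0.8, 0.8]
gripper_width: 0.604
```

Call:
drive_tool(motion=[[[0,0,-1],[0,0,0],-0.2],[[0,0,-1],[0,0,0],-0.2],[[0,0,-1],[0,0,0],-0.2],[[0,0.5,-1],[0,0,0],-0.2],[[0,1,-1],[0,0,0],-0.2],[[0,1,-1],[0,0,0],-0.2],[[0,1,-1],[0,0,0],-0.2],[[0,1,-1],[0,0,0],-0.2],[[0,1,-1],[0,0,0],-0.2],[[0,1,-1],[0,0,0],-0.2],[[0,1,0],[0,0,0],-0.2],[[0,0,0],[0,0,0],-0.2]])

```text
time: 4.9
tool_pos: [0.4481, -0.241, 0.139]
tool_rot: [0.709, -0.705, -0.014, 0.019]
contact_force: [-0.2, 0.6, -1.0]
gripper_width: 0.603
```

```bash
cat > w.py <<'E'
from h import *
import sys
def wray(f,s,u,v):
    K=f["camera_matrix"];x=np.array([(u-K[0,2])/K[0,0],(v-K[1,2])/K[1,1]]);r=np.hypot(*x)
    d=np.array([*(x/r*np.sin(r)),np.cos(r)]);T=f["T_tool_cam"];Rw=rot(s["tool_rot"]).as_matrix()
    return np.array(s["tool_pos"])+Rw@T[:3,3],Rw@T[:3,:3]@d
def wplane(f,s,u,v,h):
    o,d=wray(f,s,u,v);return o+d*(h-o[2])/d[2]
E
python3 - <<'E'
from w import *
s=manip.state();f=manip.grab_frame("wrist");cv2.imwrite("pics/w1.png",f["img"])
print(s["tool_pos"],np.degrees(rot(s["tool_rot"]).as_euler("xyz")),f["T_tool_cam"].round(3).tolist(),f["camera_matrix"].tolist())
hsv=cv2.cvtColor(f["img"],cv2.COLOR_BGR2HSV);m=cv2.inRange(hsv,(105,110,50),(125,255,255));k,l,st,ce=cv2.connectedComponentsWithStats(m)
i=1+np.argmax(st[1:,4]);print(st[i],ce[i])
for h in(.036,):
    W=np.array([wplane(f,s,u,v,h) for v,u in np.argwhere(l==i)]);b=cv2.minAreaRect(W[:,:2].astype(np.float32));print(b,cv2.boxPoints(b).round(4).tolist())
E
```

```text
[ 0.44807639 -0.24102507  0.13899425] [-89.65848503   0.40946098   2.61956788] [[1.0, 0.001, 0.0, -0.001], [-0.0, -0.292, 0.956, -0.142], [0.001, -0.956, -0.292, 0.073], [0.0, 0.0, 0.0, 1.0]] [[309.70691628693146, 0.0, 316.308069480801], [0.0, 309.70691628693146, 192.73974324494267], [0.0, 0.0, 1.0]]
[ 306  205   27   96 2309] [319.23689909 252.93850152]
((0.45172247290611267, -0.30153727531433105), (0.0226895734667778, 0.09766557812690735), 2.9491846561431885) [[0.43790000677108765, -0.2533999979496002], [0.44290000200271606, -0.35089999437332153], [0.46560001373291016, -0.349700003862381], [0.46050000190734863, -0.25220000743865967]]
```

View pics/w1.png

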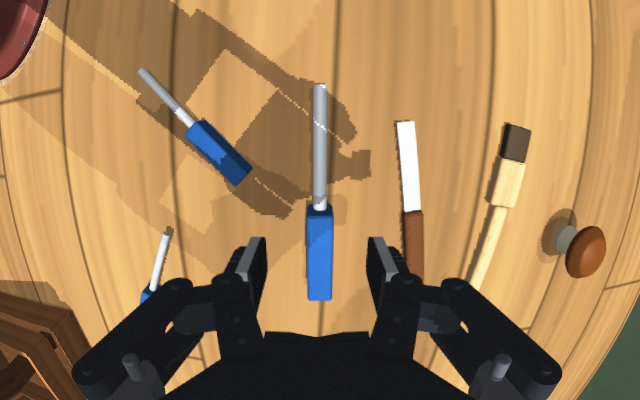

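Call:
drive_tool(motion=[[[0.04,0,-0.8],[0,0,0],-0.2],[[0,0,-0.7],[0,0,0],-0.2],[[0,1,0],[0,0,0],-0.2],[[0,1,0],[0,0,0],-0.2],[[0,1,0],[0,0,0],-0.2],[[0,1,0],[0,0,0],-0.2],[[0,0.5,0],[0,0,0],-0.2],[[0,0.4,0],[0,0,0],-0.2],[[0,0,0],[0,0,0],-0.2]])

```text
time: 5.85
tool_pos: [0.4535, -0.28, 0.0209]
tool_rot: [0.707, -0.707, -0.016, 0.017]
contact_force: [0.3, 0.4, 0.3]
gripper_width: 0.601
```

Call:
drive_tool(motion=[[[-0.1,0.4,0],[0,0,0],-0.2],[[0,0.15,0],[0,0,0],-0.2],[[0,0,0],[0,0,0],-0.2],[[0,0,0],[0,0,0],-0.2]])

```text
time: 6.25
tool_pos: [0.4513, -0.2801, 0.0079]
tool_rot: [-0.707, 0.707, 0.017, -0.016]
contact_force: [-0.1, 0.4, 0.7]
gripper_width: 0.599
```

Call:
drive_tool(motion=[[[0,0,0],[0,0,0],0.2],[[0,0,0],[0,0,0],0.5],[[0,0,0],[0,0,0],1],[[0,0,0],[0,0,0],1],[[0,0,0],[0,0,0],1],[[0,0,0],[0,0,0],1],[[0,0,0],[0,0,0],1],[[0,0,0],[0,0,0],1]])

```text
time: 7.05
tool_pos: [0.4516, -0.2802, 0.0082]
tool_rot: [-0.707, 0.707, 0.017, -0.016]
contact_force: [0.4, 0.1, 4.9]
gripper_width: 0.267
```

Call:
drive_tool(motion=[[[0,-0.4,0],[0,0,0],1],[[0,-0.9,0],[0,0,0],1],[[0,-1,0],[0,0,0],1],[[0,-1,0],[0,0,0],1],[[0,-0.8,0],[0,0.7,0],1],[[0,0,0],[0,1,0],1],[[0,0,0],[0,0,0],1]])

```text
time: 7.75
tool_pos: [0.451, -0.2798, 0.1105]
tool_rot: [-0.706, 0.706, -0.036, 0.036]
contact_force: [0.3, 0.7, -1.1]
gripper_width: 0.273
```

Call:
drive_tool(motion=[[[-0.5,0,0.7],[0,0,0],1],[[-0.5,0,1],[0,0,0],1],[[-0.5,0,1],[0,0,0],1],[[-0.5,0,1],[0,0,0],1],[[-0.5,0,1],[0,0,0],1],[[-0.2,0,1],[0,0,0],1],[[0,0,0.5],[0,0,0],1],[[0,0,0],[0,0,0],1],[[0,0,0],[0,0,0],1]])

```text
time: 8.65
tool_pos: [0.3998, -0.1192, 0.1099]
tool_rot: [-0.706, 0.706, -0.036, 0.035]
contact_force: [0.3, -0.0, -1.0]
gripper_width: 0.27
```

```bash
cat > look.py <<'E'
from w import *
s=manip.state();tag=sys.argv[1]
f=manip.grab_frame("wrist");g=manip.grab_frame("scene")
print(s["time"],s["tool_pos"],np.degrees(rot(s["tool_rot"]).as_euler("xyz")).round(2),s["contact_force"])
cv2.imwrite(f"pics/{tag}.png",np.vstack([f["img"][:300],cv2.resize(g["img"][60:310,170:590],(640,381))[:300]]))
np.savez(f"pics/{tag}.npz",img=f["img"],gimg=g["img"],gz=g["range_z"])
E
python3 look.py l2
```

```text
8.65 [ 0.39976845 -0.1191972   0.10989406] [-9.003e+01  2.000e-02 -5.740e+00] [ 0.29724743 -0.03373655 -0.97266119]
```

View pics/l2.png

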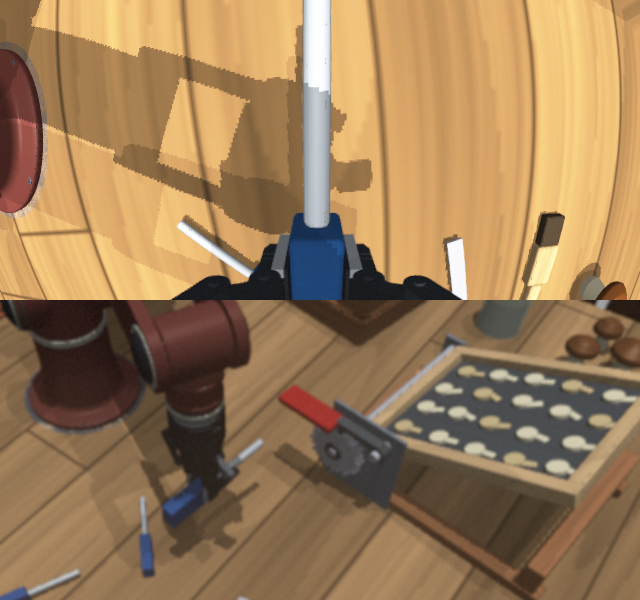

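The wrist half shows the rod gripped and straight, with the shank leaving the top edge at (315,0). In the scene half the rod is level and its tip is at (262,441), that is full-frame (342,152). Now I measure the shank's slope and tip from the scene depth.

Run:
```python
from h import *
d=np.load("pics/l2.npz");f=dict(np.load("pics/scene0.npz"));f["range_z"]=d["gz"];C=cloud(f)
hsv=cv2.cvtColor(d["gimg"],cv2.COLOR_BGR2HSV)
m=(hsv[...,1]<80)&(hsv[...,2]>110)&(C[...,2]>.09)&(C[...,2]<.16)&(C[...,0]>.38)&(C[...,0]<.46)&(C[...,1]>-.12)&(C[...,1]<.05)&(d["gz"]>0)
P=C[m];print(len(P));P=P[np.argsort(P[:,1])]
for q in np.array_split(P,6):print(q.mean(0).round(4),q[:,1].min().round(4),q[:,1].max().round(4))
m=cv2.inRange(hsv,(105,110,40),(125,255,255))>0;Q=C[m&(C[...,2]>.07)&(d["gz"]>0)];print("handle top",Q[Q[:,2]>np.percentile(Q[:,2],60)].mean(0),Q.min(0),Q.max(0))
```

```text
119
[ 0.4088 -0.0564  0.1238] -0.0657 -0.0471
[ 0.4114 -0.0419  0.1235] -0.047 -0.0366
[ 0.4126 -0.032   0.1229] -0.0363 -0.0267
[ 0.4138 -0.0212  0.1228] -0.0265 -0.0164
[ 0.4149 -0.0106  0.1234] -0.0159 -0.0059
[4.154e-01 3.000e-04 1.218e-01] -0.0055 0.0053
handle top [ 0.39815134 -0.17222127  0.13793259] [ 0.38485491 -0.19277722  0.13254192] [ 0.40937874 -0.14624728  0.14050757]
```

Call:
drive_tool(motion=[[[0,0,0.7],[0,0,0],1],[[0,0,0.7],[0,0,0],1],[[0,0,0.7],[0,0,0],1],[[0,0,0.7],[0,0,0],1],[[0,0,0.7],[0,0,0],1],[[0,0,0.7],[0,0,0],1],[[0,0,0],[0,0,0],1],[[0,0,0],[0,0,0],1]])

```text
time: 9.55
tool_pos: [0.4105, -0.015, 0.1101]
tool_rot: [-0.706, 0.706, -0.036, 0.036]
contact_force: [-0.2, -0.0, -0.2]
gripper_width: 0.271
```

```bash
python3 look.py l3
```

```text
9.55 [ 0.41051226 -0.01501672  0.1100857 ] [-9.003e+01  1.000e-02 -5.800e+00] [-0.20414667 -0.02480655 -0.21544564]
```

View pics/l3.png

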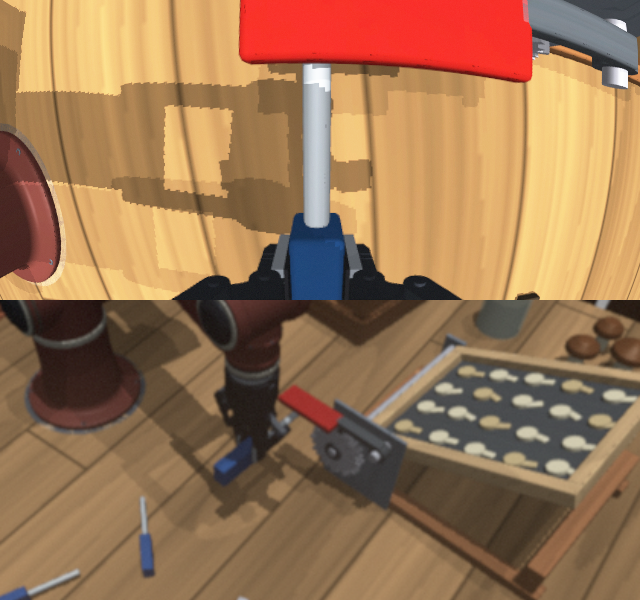

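The wrist half shows the shank passing under the tab at (315,65), about 27 mm from the free end at (240,60), and free of the wheel. Now I lift.

Call:
drive_tool(motion=[[[0,-0.4,0],[0,0,0],1],[[0,-0.4,0],[0,0,0],1],[[0,-0.4,0],[0,0,0],1],[[0,-0.4,0],[0,0,0],1],[[0,-0.4,0],[0,0,0],1]])

```text
time: 10.15
tool_pos: [0.4105, -0.0145, 0.1615]
tool_rot: [-0.706, 0.706, -0.036, 0.036]
contact_force: [0.1, 0.0, -2.1]
gripper_width: 0.272
```

Call:
drive_tool(motion=[[[0,-0.4,0],[0,0,0],1],[[0,-0.4,0],[0,0,0],1],[[0,-0.4,0],[0,0,0],1],[[0,-0.4,0],[0,0,0],1],[[0,-0.4,0],[0,0,0],1],[[0,0,0],[0,0,0],1]])

```text
time: 10.75
tool_pos: [0.4112, -0.0145, 0.2122]
tool_rot: [-0.706, 0.706, -0.035, 0.037]
contact_force: [0.0, 0.4, -0.2]
gripper_width: 0.273
```

```bash
python3 look.py l4
```

```text
10.75 [ 0.41117933 -0.01454024  0.21216276] [-90.01  -0.18  -5.8 ] [ 0.04118106  0.36610979 -0.22593805]
```

View pics/l4.png

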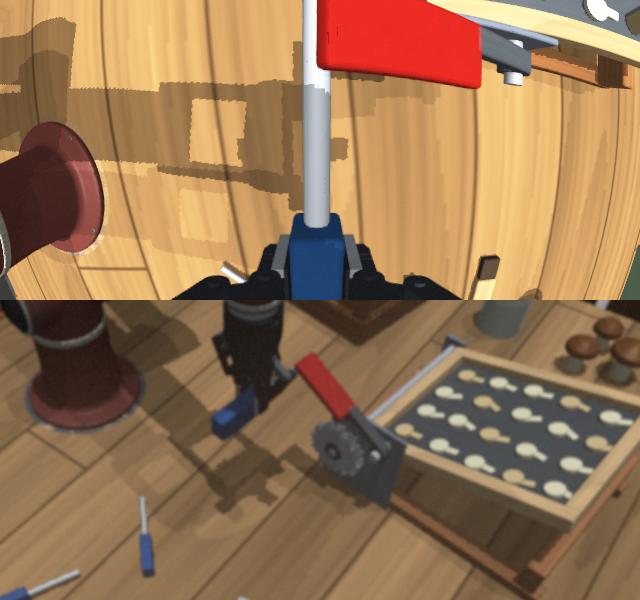

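The lift worked: the pawl is steeply raised, with the tab's free end at (318,65) in the wrist view, and the screen is already sinking. The rod sits at the tab's end, so I back off downward and outward before withdrawing.

Call:
drive_tool(motion=[[[-0.2,0.2,0],[0,0,0],1],[[-0.3,0.4,0],[0,0,0],1],[[0,0,-0.7],[0,0,0],1],[[0,0,-1],[0,0,0],1],[[0,0,-1],[0,0,0],1],[[0,0,-1],[0,0,0],1],[[0,0,-1],[0,0,0],1],[[0,0,-1],[0,0,0],1],[[0,0,0],[0,0,0],1],[[0,0,0],[0,0,0],1],[[0,0,0],[0,0,0],1],[[0,0,0],[0,0,0],1]])

```text
time: 12.05
tool_pos: [0.3833, -0.154, 0.1947]
tool_rot: [0.706, -0.706, 0.035, -0.035]
contact_force: [-0.2, -0.3, -1.8]
gripper_width: 0.275
```

Run:
```python
from h import *
s=manip.state();print(s["time"],s["tool_pos"],s["contact_force"])
for n in("scene","top"):
    f=manip.grab_frame(n);np.savez(f"pics/{n}5.npz",**f);C=cloud(f);hsv=cv2.cvtColor(f["img"],cv2.COLOR_BGR2HSV)
    r=(cv2.inRange(hsv,(0,150,60),(9,255,255))|cv2.inRange(hsv,(172,150,60),(180,255,255)))>0
    P=C[r&(f["range_z"]>0)&(C[...,1]<.2)&(C[...,1]>0)&(C[...,0]>.35)&(C[...,2]>.12)]
    if len(P)>30:
        a=np.polyfit(P[:,0],P[:,2],1);print(n,"tab",len(P),P.min(0).round(3),P.max(0).round(3),"angle",-np.arctan(a[0]))
    M=(f["range_z"]>0)&(C[...,0]>.55)&(C[...,0]<.9)&(C[...,1]>.16)&(C[...,1]<.36)&(C[...,2]>.06)
    Q=C[M];c=np.linalg.lstsq(np.c_[Q[:,:2],np.ones(len(Q))],Q[:,2],rcond=None)[0];print("screen tilt",np.arctan(np.hypot(*c[:2])),Q[:,2].min(),Q[:,2].max())
    cv2.imwrite(f"pics/{n}5.png",f["img"])
```

```text
12.05 [ 0.38331315 -0.15400683  0.1946775 ] [-0.24013656 -0.29128543 -1.83967977]
scene tab 688 [0.426 0.058 0.189] [0.518 0.107 0.24 ] angle 0.5008521414139491
screen tilt 0.05334342199303477 0.06335309051254756 0.12165492447092374
top tab 1042 [0.42  0.062 0.186] [0.515 0.11  0.241] angle 0.48530736493876503
screen tilt 0.04034026749274496 0.08426340650108721 0.1200762688868049
```

Call:
drive_tool(motion=[[[0,0,0],[0,-0.7,0],1],[[0,0,0],[0,-1,0],1],[[0.5,0.5,-1],[0,0,0],1],[[0.5,1,-1],[0,0,0],1],[[0.5,1,-1],[0,0,0],1],[[0.5,1,-1],[0,0,0],1],[[0.5,1,-1],[0,0,0],1],[[0,0.5,-0.15],[0,0,0],1],[[0,0.5,0],[0,0,0],1],[[0,0.5,0],[0,0,0],1],[[0,0,0],[0,0,0],1],[[0,0,0],[0,0,0],1]])

```text
time: 13.35
tool_pos: [0.4519, -0.28, 0.0455]
tool_rot: [-0.707, 0.707, 0.017, -0.017]
contact_force: [0.7, -0.5, -1.8]
gripper_width: 0.272
```

```bash
python3 look.py l6
python3 - <<'E'
from h import *
d=np.load("pics/l6.npz");f=dict(np.load("pics/scene0.npz"));f["range_z"]=d["gz"];C=cloud(f);hsv=cv2.cvtColor(d["gimg"],cv2.COLOR_BGR2HSV)
m=(hsv[...,1]<80)&(hsv[...,2]>110)&(C[...,2]>.02)&(C[...,2]<.16)&(C[...,0]>.42)&(C[...,0]<.48)&(C[...,1]>-.25)&(C[...,1]<-.1)&(d["gz"]>0)
P=C[m];P=P[np.argsort(P[:,1])]
for q in np.array_split(P,4):print(q.mean(0).round(4))
E
```

```text
13.35 [ 0.45193595 -0.27998878  0.04548843] [-9.002e+01 -2.000e-02  2.730e+00] [ 0.69661864 -0.51659468 -1.77900414]
[ 0.4515 -0.2199  0.0597]
[ 0.4508 -0.1959  0.0592]
[ 0.4506 -0.18    0.0597]
[ 0.4491 -0.1635  0.0584]
```

View pics/l6.png

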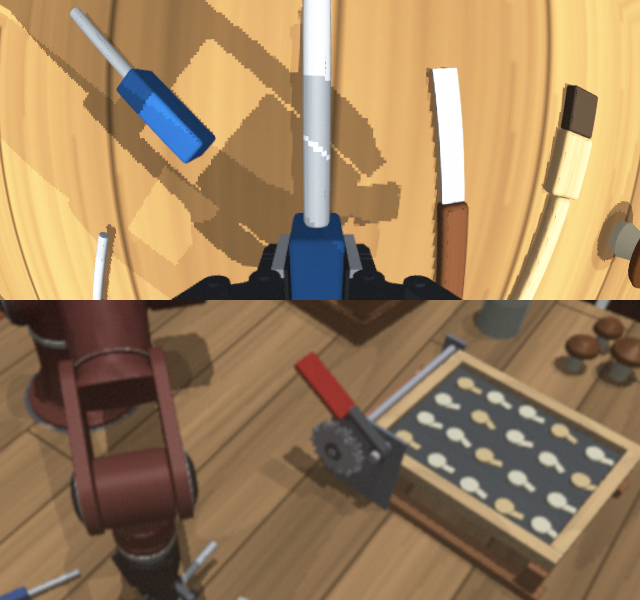

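The screen is flat, the pawl is up, and the rod is still level in the hand (shank top z≈0.059 along its length). Now I lower it.

Call:
drive_tool(motion=[[[0,0.6,0],[0,0,0],1],[[0,0.4,0],[0,0,0],1],[[0,0.2,0],[0,0,0],1],[[0,0.16,0],[0,0,0],1],[[0,0.08,0],[0,0,0],1],[[0,0,0],[0,0,0],1],[[0,0,0],[0,0,0],1]])

```text
time: 14.15
tool_pos: [0.4521, -0.2808, 0.0093]
tool_rot: [-0.707, 0.707, 0.017, -0.016]
contact_force: [-0.4, -0.9, -0.8]
gripper_width: 0.271
```

Call:
drive_tool(motion=[[[0,0.06,0],[0,0,0],1],[[0,0,0],[0,0,0],1],[[0,0,0],[0,0,0],1]])

```text
time: 14.45
tool_pos: [0.4524, -0.281, 0.0082]
tool_rot: [-0.707, 0.707, 0.017, -0.016]
contact_force: [-0.5, -0.2, 0.8]
gripper_width: 0.272
```

The force has gone from −1.8 to +0.8 N and the height matches the pick-up height, so the rod is on the bench. I open partway, slowly, then retreat.

Call:
drive_tool(motion=[[[0,0.02,0],[0,0,0],0.4],[[0,0,0],[0,0,0],0.2],[[0,0,0],[0,0,0],0],[[0,0,0],[0,0,0],-0.2],[[0,0,0],[0,0,0],-0.2],[[0,0,0],[0,0,0],-0.2]])

```text
time: 15.05
tool_pos: [0.4519, -0.2805, 0.007]
tool_rot: [0.707, -0.707, -0.017, 0.017]
contact_force: [-0.3, 1.1, 0.2]
gripper_width: 0.6
```

Call:
drive_tool(motion=[[[0,-0.4,0],[0,0,0],-0.2],[[0,-0.8,0],[0,0,0],-0.2],[[0,-1,0],[0,0,0],-0.2],[[0,-1,0],[0,0,0],-0.2],[[0,-1,0],[0,0,0],-0.2],[[0,-1,0],[0,0,0],-0.2],[[0,-1,-1],[0,0,0],-0.2],[[0,-1,-1],[0,0,0],-0.2],[[-1,0,-1],[0,0,0],-0.2],[[-1,0,-1],[0,0,0],-0.2],[[0,0,0],[0,0,0],-0.2],[[0,0,0],[0,0,0],-0.2]])

```text
time: 16.25
tool_pos: [0.4064, -0.3831, 0.1877]
tool_rot: [-0.707, 0.707, 0.016, -0.016]
contact_force: [0.4, 0.4, 0.7]
gripper_width: 0.6
```

Run:
```python
from h import *
s=manip.state();print(s["time"],s["tool_pos"],s["gripper_width"])
g0=dict(np.load("pics/top0.npz"));
for n in("scene","top"):
    f=manip.grab_frame(n);C=cloud(f);hsv=cv2.cvtColor(f["img"],cv2.COLOR_BGR2HSV);ok=f["range_z"]>0
    r=(cv2.inRange(hsv,(0,150,60),(9,255,255))|cv2.inRange(hsv,(172,150,60),(180,255,255)))>0
    P=C[r&ok&(C[...,1]<.2)&(C[...,1]>0)&(C[...,0]>.35)&(C[...,2]>.12)]
    print(n,"pawl",-np.arctan(np.polyfit(P[:,0],P[:,2],1)[0]))
    M=ok&(C[...,0]>.6)&(C[...,0]<.8)&(C[...,1]>.17)&(C[...,1]<.34)&(C[...,2]>.06);Q=C[M]
    c=np.linalg.lstsq(np.c_[Q[:,:2],np.ones(len(Q))],Q[:,2],rcond=None)[0];print("screen tilt",np.arctan(np.hypot(*c[:2])))
    b=(cv2.inRange(hsv,(105,120,50),(125,255,255))>0)&ok;Q=C[b&(C[...,0]>.42)&(C[...,0]<.5)&(C[...,1]<-.2)];print("handle",Q.mean(0),np.percentile(Q[:,2],95))
    cv2.imwrite(f"pics/{n}7.png",f["img"])
    if n=="top":
        df=cv2.absdiff(f["img"],g0["img"]).max(2);print("knife/brush diff",df[105:180,342:440].mean(),(df[105:180,342:440]>60).sum())
```

```text
16.25 [ 0.40636326 -0.38313559  0.18766135] 0.6002196986618495
scene pawl 0.5019588106366581
screen tilt 0.0017714904215918907
handle [ 0.45672527 -0.31133067  0.03487355] 0.03745927281576604
top pawl 0.48592619894457073
screen tilt 0.0012922522186689731
handle [ 0.4499485  -0.30590277  0.03313306] 0.037830548791892904
knife/brush diff 24.783945578231293 0
```

View pics/top7.png

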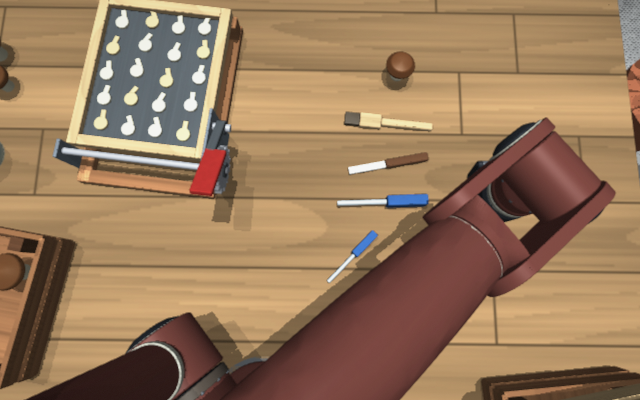

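The final top view shows the rod lying at (382,201), the knife at (388,163) and the brush at (388,122) where they were, the screen flat and the tab raised at (208,172). Handing in.

```bash
python3 -c "
from plant import manip
print(manip.job_done(), manip.state()['time'])"
```

```text
the job is handed in; nothing more can be done
the job is handed in; nothing more can be done
```

The job is done and was handed in at about 16.4 s of the 48 s allowed. I took the largest of the three blue-handled rods, slid its shank under the red tab and lifted. I then laid the rod back in its original place; touchdown showed as a force change from −1.8 to +0.8 N.

The last checks, from the scene and top cameras:
- **Pawl:** up at about 0.49–0.50 rad, well above the 0.25 needed.
- **Screen:** flat, with a tilt of about 0.002 rad.
- **Rod:** lying flat on the bench, about 1 mm from where it started.
- **Knife and brush:** unmoved. No pixel in their area changed by more than 60 levels; the average change of about 25 levels there was more than I'd expect from noise. I put it down to lighting, since both sit at the same pixels as before.
- **Forces:** no reading above about 5 N at the end of any move.

The rod was lifted 102 mm and ended right at the tab's free end. I backed it off downward and outward before withdrawing, and the pawl stayed up.

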